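Release the spring catch and send the parcel tray to the hand-over end

ROBOT

A 7-joint arm with a two-finger parallel gripper is mounted at the origin on the work surface. World frame = base frame: x ahead of the robot, y to its left, z up, the work surface at z = 0. Lengths are in m, angles in rad, forces in N, time in s.
With the tool pointing down it reaches from about 0.4 to 0.85 m from the base axis. Payload 4.5 kg.
Tool frame: the origin (TCP) lies at the very end of the fingers, on their centre line; the grasp point (between the pads) lies 19 mm behind it; z points along the fingers, y is the direction in which the jaws open and shut (so a half turn about z gives the same grasp; the last joint's range is limited). The gripper opens to 85 mm and grips with 20 to 120 N. Pads are 22 mm wide; open, the fingers measure 114 mm over their backs; the gripper's body (76 mm by 85 mm) begins 54 mm behind the grasp point. The pads swing forward as they close: fully open they stand 13 mm farther back than shut.
Start: joints at [1.159, 0.689, -0.195, 1.565, 0.157, 0.902, -0.215], TCP at [0.27, -0.564, 0.231] pointing down, gripper open.
Joint ranges: [-3.01, 3.01], [-0.46, 2.08], [-1.47, 1.51], [0.13, 2.56], [-1, 4.14], [0.04, 2.09], [-2.66, 2.66]. Speed limits (rad/s): [2.57, 2.57, 3.14, 3.14, 3.14, 3.14, 3.14].

INTERFACE

Orientations are given as a 3x3 rotation matrix whose columns are the frame's x, y, z axes.
In Python, from bench import * gives the robot as it stands.
- The arm moves only by the tool play_rows, never from a script. Its argument "increments" is a list of rows, each a list of 7 numbers: the shift along the tool's x, y, z scaled (see below), then the turn, a rotation vector about the tool's x, y, z scaled (see below), then the opening, from 0 (shut) to 1 (fully open). A call has 1 to 20 rows; each row is the pose to reach, as a shift and turn from the pose commanded when the call began, along the tool's axes at that moment; what a row does not reach only later rows make up. The controller multiplies each number of a shift by 300 mm and each number of a turn by 90 degrees. A row lasts 1/8 s, in which the tool goes at most 62.5 mm and 10.7 degrees, less where a joint would pass 70% of its speed; a pose out of reach is approached as far as the arm can. A call with a number of a shift or a turn outside -1 to 1 is refused whole. A call with a gripper value outside its range is refused whole. The fingers move at their own pace and stop on an object; the grip force is fixed at half the most. Time passes only in rows, so rows that repeat a pose let the fingers close. It gives the time, the measured TCP pose, the force and the opening at its end, in the units of the state.
- read_state(): the state, without advancing time (a new reading comes with each control period).
- get_image(name): name is "scene" or "top" or "wrist"; returns a dict with "frame" (400x640x3 uint8, red, green, blue), "z_map" (400x640 float32, m along the optical axis (not along the pixel's ray), 0 where there is no reading), "camera_matrix" (3x3 intrinsics, pixels), "world_to_cam" (4x4, takes a point from world to camera coordinates). Camera axes: x right, y up, looking along -z (the intrinsics and any distortion apply to the point x, -y, -z); pixel columns grow to the right and rows downward; lengths in m; the calibration is good to about 2 mm. A picture is of the moment at which its call begins.
- finish_job(): hands the job in, once; it reports no verdict.
The state is a dict: "t": time; "joint_positions": joint angles; "joint_vel": joint speeds; "effort": joint torques, N m; "eef_pos": TCP position; "eef_rot": TCP orientation; "ft_force": force on the tool from outside, world axes, zero at the start; "wrist_torque": the same for the moment, N m; "grip_width": finger opening in m.
Only numpy, scipy, OpenCV 4.12 (cv2) and the standard library are available. Lean on these libraries where they do the work, as an engineer would, in place of code of your own. Each camera call takes 0.05 s, during which the arm holds its last target. There are 200 camera calls.

TASK

On the counter's hand-over lane, press the sprung pedal plate down with your fingertips and, while holding it down, push the blue tray by its side lug past the raised catch and on along the lane until the tray is fully home against the end stop; then take your hand away so that the catch springs up again behind the lug. Only press and push: do not lift the tray or its parcel, do not force the lug against the raised catch, keep the parcel in the tray, and leave the other things on the counter where they are.

Things in the scene. Friction and masses are not known exactly. Their poses are not given: they have to be found in the camera images.
- lane: Fixed aluminium lane, turned up to 0.4 rad. Origin on the counter; z up, +y the way the tray must travel. In its frame (mm): deck x -17..119, y -180..220, top z 40, with guide strips at x -17..-8 and 108..117, tops z 52; the tray slides between them. On the -x side, nearest the robot, lies the sprung pedal plate above a grey housing (x -96..-16, y -150..120, 22 high).
- end_stop (a point): Middle of the top edge of the end stop's face, which crosses the deck 202 mm ahead (+y) of the lane's origin; 70 mm above the counter. The tray's front wall meets it.
- catch (a joint): How far the spring catch (pedal plate and nose, one steel piece moving straight down) is pressed, m: 0 up, 0.020 fully down on its stop. About 3 N starts it, about 7 N holds it fully down; it springs up when let go. The lug clears the nose when this exceeds 0.014.
- pedal (a point): Point on top of the pedal plate, on the middle line of the strip free for fingers, level with the nose along the lane (lane frame x -65, y 0 mm); moves with the plate; axes as the lane's. The strip is 50 mm wide (x -25..+25 from this point) and 245 mm long (y -137..+107). Plate top 52 mm above the counter when up, 32 mm fully down.
- nose (a point): Centre of the top of the catch's nose, a steel block on the plate that stops the lug: 20 mm (x) by 12 mm (y), standing 16 mm above the plate, 36 mm to the +x side of the pedal point. 68 mm above the counter when up.
- tray: Loose blue open tray between the guides (3 mm play each side): 110 (x) x 200 (y) x 32 mm high, walls 4 mm, about 0.45 kg. Origin at the centre of its underside, axes as the lane's. In the lane's frame its origin starts at y -18 to -55 mm (lug 5 to 42 mm short of the nose) and is home against the end stop at y +102 mm. It slides easily, needing a few N.
- lug (a point): Middle of the back (-y) face of the tray's lug, the face to push; axes as the tray's. The lug is a steel bar sticking out 85 mm from the tray's -x wall over nose and pedal strip, 14 mm thick along y, 26 mm high: underside 54 mm above the counter (2 mm above the raised plate), top 80 mm. The point is 115 mm to -x and 7 mm to -y of the tray's origin, over the strip's middle line.
- parcel: Closed cardboard carton 85 x 130 x 48 mm lying loose in the tray, origin at the centre of its underside, about 0.25 kg, top about 92 mm above the counter. It must stay in the tray.
- tape_roll: Bystander: roll of clear tape, 90 mm across, 45 mm high, lying on the counter near the lane on the robot's side; origin at the centre of its underside.
- small_carton: Bystander: carton 60 x 90 x 40 mm on the counter near the lane on the robot's side; origin at the centre of its underside.
- marker: Bystander: black marker pen, 14 mm thick, 120 mm long, lying beyond the lane; origin on its underside, at mid length.
- pen_cup: Bystander: grey cup 72 mm across, 95 mm high, left of the lane; origin at the centre of its underside.
- glue: Bystander: white bottle 50 mm across, 130 mm high, right of the lane; origin at the centre of its underside.
- scanner: Bystander: hand scanner, about 150 mm long and 62 mm high, on the left; origin on its underside.
- flat_carton: Bystander: carton 120 x 160 x 50 mm on the right; origin at the centre of its underside.
There are look-alikes about, which are no part of the job. Leave any green or orange look-alike of the parcel alone.

How it is judged:
By the outcome, as a careful person would: the job done as asked, in the order asked, and still so for the second after the job is handed in, with the robot touching nothing.
It also fails if it takes over 42 s, if anything falls off the work surface, if the arm or the gripper's body presses on something with over 40 N, if the wrist force passes 120 N, or if a joint passes its speed limit or range.

## Working session

There is one attempt and no reset: what is moved stays moved. The work goes in short steps, Python scripts to look and compute and a tool call to move; the robot and the scene stay as the last step left them, time stands still between calls to the robot, and variables do not carry over. Pictures are saved under pics/ and viewed, about 8 in all and at most 12, crops included, and the job is handed in when it is done.

Besides the shell and the picture viewer there is one more tool, called after "Call:" as name(argument=value, ...) on one line, values as JSON. play_rows: Moves the arm, as the interface text tells. Shifts and turns lie within -1 to 1; 1 stands for 300 mm of shift or 90 degrees of turn. Its arguments: {"type":"object","properties":{"increments":{"type":"array","items":{"type":"array","items":{"type":"number"}}}},"required":["increments"]}

```bash
mkdir -p pics
cat > h.py <<'E'
from bench import *
import numpy as np, cv2
def unproj(im,u,v,z=None):
    K=np.array(im["camera_matrix"]);T=np.linalg.inv(np.array(im["world_to_cam"]))
    d=np.array([(u-K[0,2])/K[0,0],-(v-K[1,2])/K[1,1],-1.])
    o=T[:3,3];r=T[:3,:3]@d
    if z is None: s=im["z_map"][int(round(v)),int(round(u))]
    else: s=(z-o[2])/r[2]
    return o+s*r
def save(im,n,box=None,f=1):
    a=im["frame"][:,:,::-1]
    if box: a=a[box[1]:box[3],box[0]:box[2]]
    cv2.imwrite("pics/"+n,cv2.resize(a,None,fx=f,fy=f,interpolation=cv2.INTER_CUBIC))
E
python3 - <<'E'
from h import *
import pickle
s=read_state();print(s["t"],s["eef_pos"],s["eef_rot"],s["ft_force"],s["grip_width"])
im=get_image("top");save(im,"top.png");pickle.dump(im,open("top.pkl","wb"))
im=get_image("scene");save(im,"scene.png");pickle.dump(im,open("scene.pkl","wb"))
E
```

```text
0.0 [ 0.26914766 -0.56333597  0.23045982] [[ 9.02216862e-01  4.31281621e-01 -9.47839328e-04]
 [ 4.31282635e-01 -9.02215404e-01  1.62874527e-03]
 [-1.52707341e-04 -1.87826809e-03 -9.99998224e-01]] [ 0.09466019  0.04361232 -1.06340292] 0.08563034403904382
```

View pics/top.png

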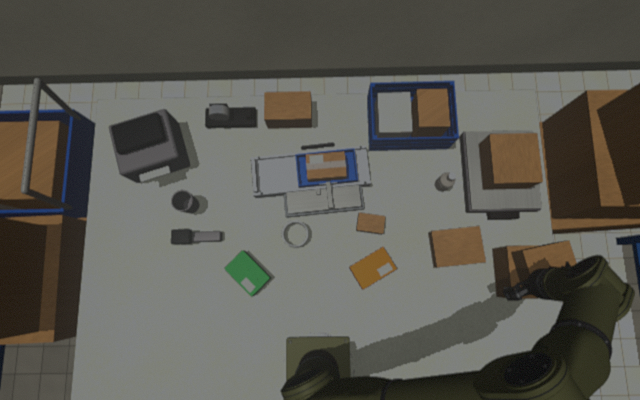

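View pics/scene.png

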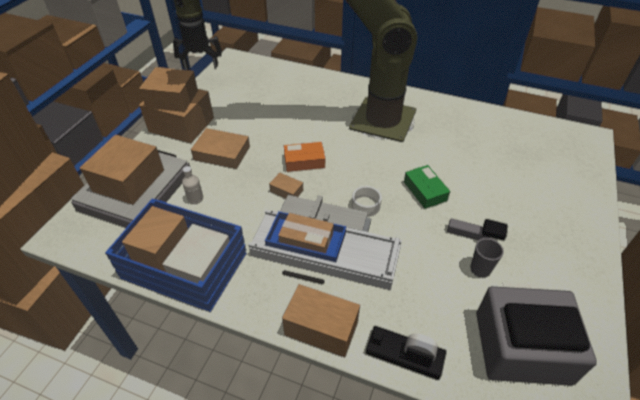

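The top view shows the lane at px x 250–370, y 148–215, with the tray and parcel at about (327,167), the pedal plate at about (324,200), the tape roll at (297,235) and the small carton at (371,223). Next I'll look at an enlarged crop.

Run:
```python
from h import *
import pickle
im=pickle.load(open("top.pkl","rb"));save(im,"topc.png",(240,135,400,255),5)
for u,v in [(297,224),(371,223),(327,162),(324,200),(265,175),(340,203)]: print(u,v,unproj(im,u,v).round(4))
```

```text
297 224 [ 0.4737  0.0662 -0.0028]
371 223 [ 0.4672 -0.1836  0.0404]
327 162 [ 0.6648 -0.0409  0.0949]
324 200 [ 0.5459 -0.0286  0.0514]
265 175 [0.6386 0.1717 0.0406]
340 203 [ 0.5344 -0.0817  0.0535]
```

View pics/topc.png

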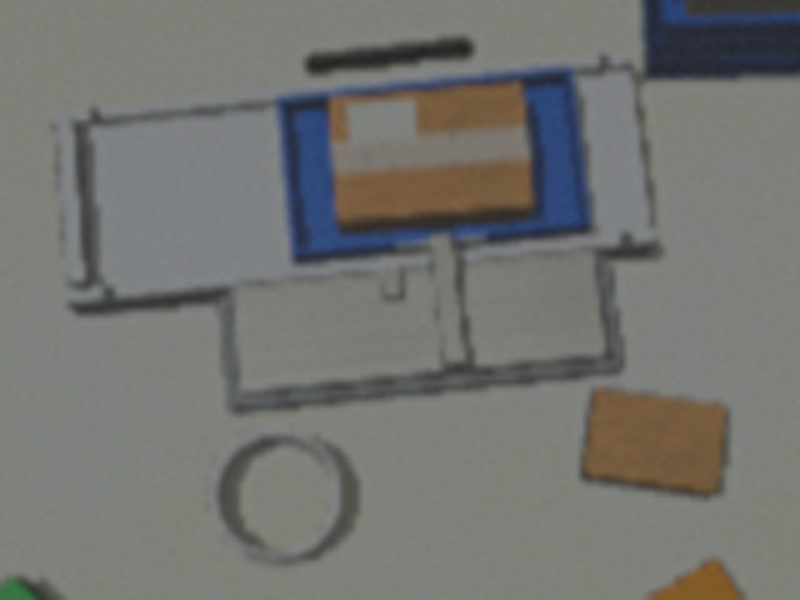

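```bash
cat > fit.py <<'E'
from h import *
import pickle
from scipy.optimize import least_squares
im=pickle.load(open("top.pkl","rb"))
# crop px, lane coords (mm) ; tray-relative flagged
P=[(632,66,119,-180,40,0),(657,243,-17,-180,40,0),(283,97,55+50,100,72,1),(574,70,55+50,-100,72,1),(590,234,-5,-100,72,1),(296,260,-5,100,72,1),
(467,362,-90+0,-7,80,1),(393,285,-29,0,68,0),(78,122,108,202,70,0),(92,287,-8,202,40,0),(233,408,-96,120,22,0),(621,370,-96,-150,22,0)]
W=[unproj(im,(c[0]+.5)/5-.5+240,(c[1]+.5)/5-.5+135,c[4]/1000)*1000 for c in P]
def res(p,full=False):
    x,y,a,t=p;R=np.array([[np.cos(a),-np.sin(a)],[np.sin(a),np.cos(a)]])
    r=[R.T@(w[:2]-[x,y])-np.array([c[2],c[3]+(t if c[5] else 0)]) for w,c in zip(W,P)]
    return np.array(r) if full else np.ravel(r)
s=least_squares(res,[600,0,.1,-30],loss="soft_l1",f_scale=3)
print(s.x);print(res(s.x,1).round(1))
E
python3 fit.py
```

```text
[ 6.00952160e+02 -7.54667961e+00  7.99436194e-02 -3.62631317e+01]
[[-5.5  1.7]
 [ 4.6 -0.8]
 [ 0.6 -2.2]
 [-0.3  1.1]
 [-3.9  3. ]
 [-2.2 -1.4]
 [ 2.1 -0.1]
 [-0.6 -0.1]
 [-5.3 -1.2]
 [ 3.1  1.6]
 [ 1.8 -3.6]
 [ 2.1  1.5]]
```

Call:
play_rows(increments=[[0.17,-0.11,0.02,0,0,-0.09,0],[0.34,-0.23,0.04,0,0,-0.18,0],[0.5,-0.34,0.055,0,0,-0.26,0],[0.67,-0.46,0.07,0,0,-0.35,0],[0.84,-0.57,0.09,0,0,-0.43,0],[1.0,-0.68,0.11,0,0,-0.51,0],[1.0,-0.68,0.11,0,0,-0.51,0],[1.0,-0.68,0.11,0,0,-0.51,0]])

```text
t: 1.1
eef_pos: [0.4516, -0.251, 0.198]
eef_rot: [[0.319, 0.948, -0.001], [0.948, -0.319, -0.0], [-0.001, -0.001, -1.0]]
ft_force: [-0.8, -0.7, 0.0]
grip_width: 0.0001
```

Call:
play_rows(increments=[[0.2,0.04,0.02,0,0,-0.09,0],[0.4,0.08,0.04,0,0,-0.18,0],[0.6,0.12,0.07,0,0,-0.258,0],[0.6,0.12,0.07,0,0,-0.258,0],[0.6,0.12,0.07,0,0,-0.258,0]])

```text
t: 1.72
eef_pos: [0.5428, -0.0938, 0.1769]
eef_rot: [[-0.078, 0.997, -0.002], [0.997, 0.078, -0.002], [-0.002, -0.002, -1.0]]
ft_force: [0.3, -0.5, 0.2]
grip_width: -0.0001
```

Run:
```python
from h import *
import pickle
s=read_state();print(s["t"],s["eef_pos"],s["eef_rot"],s["ft_force"])
im=get_image("wrist");save(im,"w1.png");pickle.dump(im,open("w1.pkl","wb"))
print(np.array(im["world_to_cam"]).round(3))
```

```text
1.725 [ 0.54280463 -0.09379993  0.17693394] [[-0.07773273  0.99697306 -0.00152743]
 [ 0.99697266  0.07772979 -0.00189721]
 [-0.00177274 -0.00167028 -0.99999703]] [ 0.26994959 -0.51394259  0.16076681]
[[ 0.997  0.078 -0.002 -0.535]
 [-0.075  0.961 -0.265  0.151]
 [-0.019  0.264  0.964 -0.29 ]
 [ 0.     0.     0.     1.   ]]
```

View pics/w1.png

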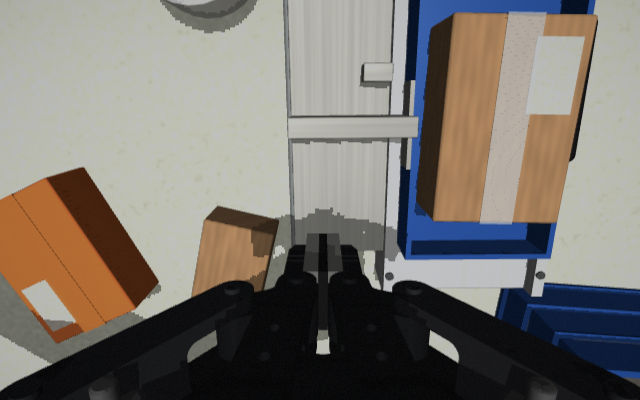

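The wrist view shows the lug bar at rows 117–138, cols 288–418, square to the image. The nose is just ahead of it at (378,68) and the plate spans cols 290–390. The fingers come down behind the lug.

Run:
```python
from h import *
import pickle
im=pickle.load(open("w1.pkl","rb"))
a=np.array([-np.sin(.08),np.cos(.08)]);b=np.array([a[1],-a[0]])
o=np.array([.60095,-.00755])
for n,u,v,z in [("lug L back",289,136,.08),("lug R back",416,136,.08),("lug L front",289,117,.08),("lug R front",418,117,.08),("nose front L",364,63,.068),("nose backR",393,80,.068),("nose backL",364,80,.068),("plate L",290,180,.052),("plateR",386,180,.052),("tip",322,235,.1769)]:
    p=unproj(im,u,v,z)[:2]; d=p-o
    print(n,p.round(4),"lane",(d@b*1e3).round(1),(d@a*1e3).round(1), unproj(im,u,v).round(3))
save(im,"w1c.png",(270,50,430,170),5)
```

```text
lug L back [ 0.5187 -0.0552] lane -85.8 -41.0 [ 0.519 -0.055  0.08 ]
lug R back [ 0.603  -0.0486] lane -1.2 -41.1 [ 0.603 -0.049  0.08 ]
lug L front [ 0.5181 -0.0428] lane -85.4 -28.5 [ 0.518 -0.043  0.077]
lug R front [ 0.6025 -0.0362] lane -0.7 -28.7 [ 0.603 -0.036  0.079]
nose front L [ 0.5648 -0.0047] lane -35.8 5.7 [ 0.565 -0.005  0.068]
nose backR [ 0.5854 -0.0139] lane -16.1 -5.1 [ 0.588 -0.013  0.052]
nose backL [ 0.5659 -0.0154] lane -35.5 -5.0 [ 0.566 -0.015  0.065]
plate L [ 0.5189 -0.0921] lane -88.6 -77.7 [ 0.516 -0.1    0.021]
plateR [ 0.5924 -0.0864] lane -14.8 -77.9 [ 0.594 -0.088  0.046]
tip [ 0.5434 -0.0845] lane -63.6 -72.1 [ 0.543 -0.082  0.183]
```

View pics/w1c.png

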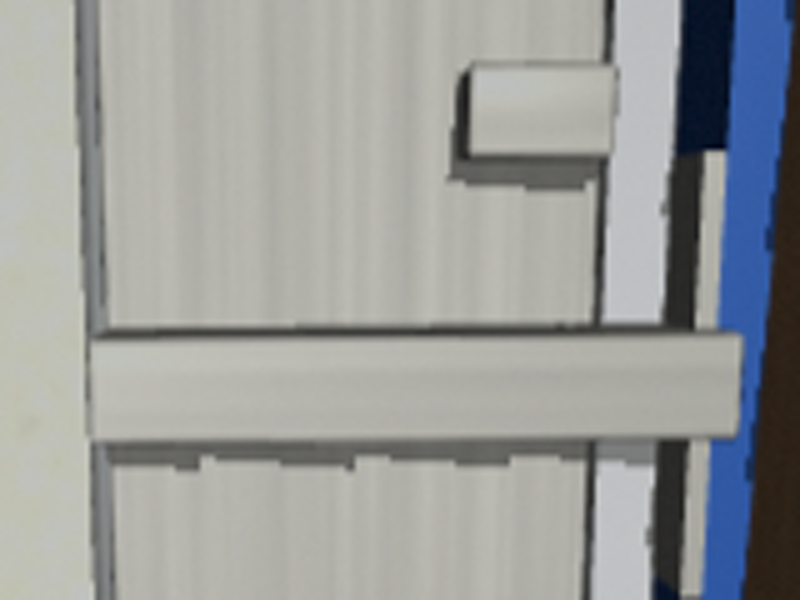

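Call:
play_rows(increments=[[0,0.007,0.15,0,0,0,0],[0,0.007,0.3,0,0,0,0],[0,0.007,0.38,0,0,0,0],[0,0.007,0.41,0,0,0,0],[0,0.007,0.43,0,0,0,0],[0,0.007,0.45,0,0,0,0],[0,0.007,0.465,0,0,0,0],[0,0.007,0.475,0,0,0,0],[0,0.007,0.475,0,0,0,0],[0,0.007,0.475,0,0,0,0]])

```text
t: 3.02
eef_pos: [0.5456, -0.0927, 0.0354]
eef_rot: [[-0.08, 0.997, 0.0], [0.997, 0.08, -0.002], [-0.002, -0.0, -1.0]]
ft_force: [-1.4, -4.0, 5.5]
grip_width: -0.0001
```

Run:
```python
from h import *
s=read_state();print(s["t"],s["eef_pos"],s["ft_force"])
im=get_image("wrist");save(im,"w2.png")
```

```text
3.025 [ 0.54560832 -0.09265773  0.03541683] [-1.44190545 -4.04278704  5.45803484]
```

View pics/w2.png

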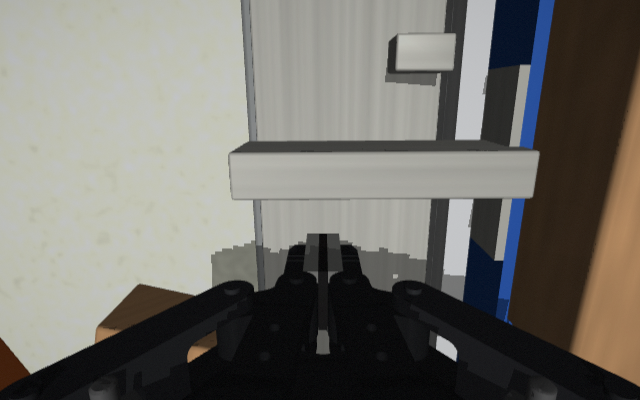

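Call:
play_rows(increments=[[0,0,0.006,0,0,0,0],[0.03,0,0.006,0,0,0,0],[0.06,0,0.006,0,0,0,0],[0.08,0,0.006,0,0,0,0],[0.1,0,0.006,0,0,0,0],[0.12,0,0.006,0,0,0,0],[0.14,0,0.006,0,0,0,0],[0.16,0,0.006,0,0,0,0],[0.18,0,0.006,0,0,0,0],[0.2,0,0.006,0,0,0,0],[0.2,0,0.006,0,0,0,0]])

```text
t: 4.45
eef_pos: [0.5427, -0.0339, 0.0342]
eef_rot: [[-0.079, 0.997, 0.004], [0.997, 0.079, -0.004], [-0.004, 0.003, -1.0]]
ft_force: [0.4, -6.1, 7.0]
grip_width: -0.0
```

Run:
```python
from h import *
im=get_image("wrist");save(im,"w3.png")
```

```text
(no output)
```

View pics/w3.png

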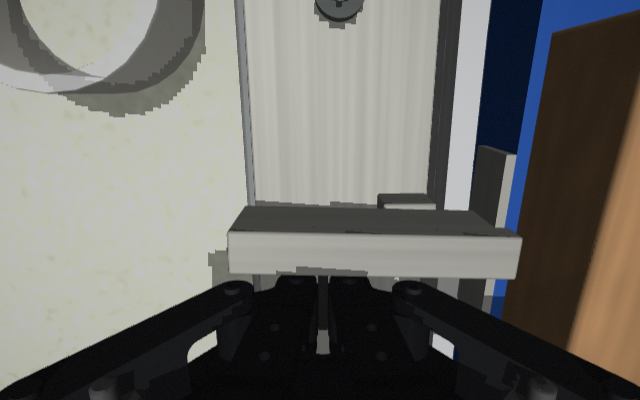

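The lug is against the fingers and passing the lowered nose. A dark round thing has come into view at about (338,8), so I'll measure it before going on.

Run:
```python
from h import *
im=get_image("wrist")
a=np.array([-np.sin(.08),np.cos(.08)]);b=np.array([a[1],-a[0]]);o=np.array([.6042,-.0073])
for u,v in [(320,5),(338,3),(338,14),(355,5),(338,40),(300,5),(338,120),(300,150)]:
    p=unproj(im,u,v);d=p[:2]-o;print(u,v,p.round(4),"lane",(d@b*1e3).round(1),(d@a*1e3).round(1))
save(im,"w4.png",(230,0,450,100),3.6)
t=get_image("top");save(t,"t2.png",(240,135,400,255),5)
```

```text
320 5 [0.5356 0.0626 0.0407] lane -62.8 75.2
338 3 [0.5417 0.0638 0.0402] lane -56.6 75.9
338 14 [0.542  0.0604 0.0403] lane -56.5 72.4
355 5 [0.5476 0.0636 0.0405] lane -50.7 75.2
338 40 [0.543  0.0529 0.0341] lane -56.2 64.9
300 5 [0.5283 0.0635 0.0341] lane -70.0 76.6
338 120 [0.5457 0.0239 0.0328] lane -55.8 35.8
300 150 [0.5316 0.0111 0.0341] lane -70.9 24.1
```

View pics/w4.png

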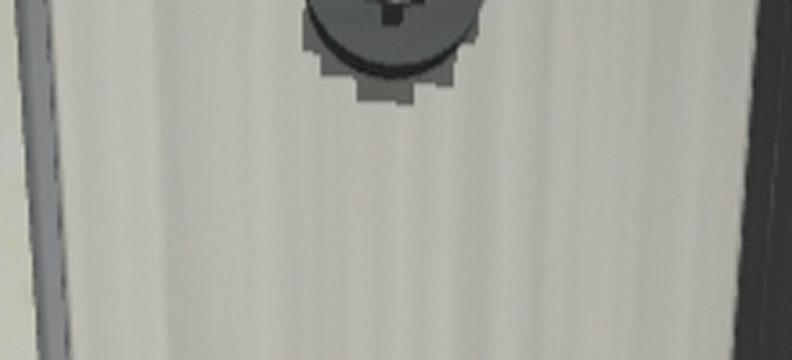

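There is a screw head on the plate at lane (-56,~78), about 18–20 mm across and 7 mm high. It lies right where the fingers would finish. I'll shift the fingers about 16 mm to lane -x, keeping the plate down, so they pass beside it.

Call:
play_rows(increments=[[-0.02,0,0,0,0,0,0],[-0.03,-0.01,0,0,0,0,0],[-0.03,-0.03,0,0,0,0,0],[-0.03,-0.053,0,0,0,0,0],[-0.02,-0.053,0,0,0,0,0],[0,-0.053,0,0,0,0,0],[0.02,-0.053,0,0,0,0,0],[0.04,-0.053,0,0,0,0,0],[0.06,-0.053,0,0,0,0,0],[0.08,-0.053,0,0,0,0,0],[0.1,-0.053,0,0,0,0,0],[0.12,-0.053,0,0,0,0,0],[0.14,-0.053,0,0,0,0,0],[0.14,-0.053,0,0,0,0,0]])

```text
t: 6.35
eef_pos: [0.5242, 0.0069, 0.0343]
eef_rot: [[-0.079, 0.997, 0.005], [0.997, 0.079, -0.003], [-0.003, 0.005, -1.0]]
ft_force: [1.6, -5.3, 6.5]
grip_width: -0.0
```

Run:
```python
from h import *
import pickle
s=read_state();a=np.array([-np.sin(.08),np.cos(.08)]);b=np.array([a[1],-a[0]]);o=np.array([.6042,-.0073])
d=s["eef_pos"][:2]-o;print("tcp lane",d@b,d@a,s["eef_pos"][2],s["ft_force"])
im=get_image("wrist");save(im,"w5.png");pickle.dump(im,open("w5.pkl","wb"))
```

```text
tcp lane -0.07861073748816094 0.020579443164223454 0.03426008822601627 [ 1.61822847 -5.34435279  6.54282284]
```

View pics/w5.png

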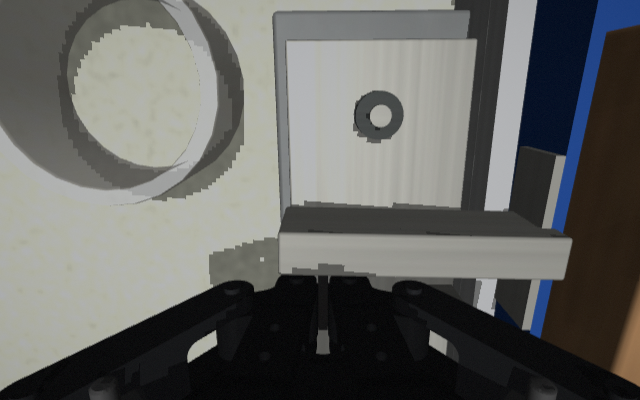

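Run:
```python
from h import *
import pickle
im=pickle.load(open("w5.pkl","rb"))
a=np.array([-np.sin(.08),np.cos(.08)]);b=np.array([a[1],-a[0]]);o=np.array([.6042,-.0073])
def L(n,u,v,z=None):
    p=unproj(im,u,v,z);d=p[:2]-o;print(n,"lane",(d@b*1e3).round(1),(d@a*1e3).round(1),p[2].round(4))
L("ringL",355,113,.040);L("ringR",403,113,.040);L("ringT",379,91,.04);L("ringB",379,138,.04);L("z",362,115);L("hole",380,117);L("plate",330,100)
L("lugback",300,237,.08);L("lugback",550,237,.08);L("lugtop",420,225)
L("plateTL",287,40,.033);L("plateTR",476,40,.033)
```

```text
ringL lane -65.0 81.0 0.04
ringR lane -47.0 81.0 0.04
ringT lane -56.3 88.9 0.04
ringB lane -55.6 71.7 0.04
z lane -62.3 80.2 0.0397
hole lane -56.4 79.8 0.0448
plate lane -74.1 85.6 0.0332
lugback lane -83.8 48.0 0.08
lugback lane -11.3 47.8 0.08
lugtop lane -46.6 48.1 0.0708
plateTL lane -90.2 107.2 0.033
plateTR lane -19.8 107.2 0.033
```

Run:
```python
from h import *
import pickle
im=pickle.load(open("w5.pkl","rb"))
a=np.array([-np.sin(.08),np.cos(.08)]);b=np.array([a[1],-a[0]]);o=np.array([.6042,-.0073])
for n,u,v in [("back",300,276),("back",550,277),("front",300,237),("front",550,237)]:
    p=unproj(im,u,v,.08);q=unproj(im,u,v-5 if n=="back" else v+5);d=p[:2]-o;print(n,(d@b*1e3).round(1),(d@a*1e3).round(1),q[2])
```

```text
back -84.0 35.5 0.07909114849108054
back -9.1 34.9 0.0791331280578842
front -83.8 48.0 0.0780577713211803
front -11.3 47.8 0.07975108071281327
```

The ring-shaped screw head spans lane x -65..-47, y 72..89. The lug's back face is at y ≈ 34.5 and the lug is level at 79–80 mm. About 60 mm remains, so I'll go on with a few mm more side clearance.

Call:
play_rows(increments=[[-0.015,0,0,0,0,0,0],[-0.02,-0.012,0,0,0,0,0],[0,-0.012,0,0,0,0,0],[0.02,-0.012,0,0,0,0,0],[0.04,-0.012,0,0,0,0,0],[0.06,-0.012,0,0,0,0,0],[0.08,-0.012,0,0,0,0,0],[0.1,-0.012,0,0,0,0,0],[0.12,-0.012,0,0,0,0,0],[0.14,-0.012,0,0,0,0,0],[0.16,-0.012,0,0,0,0,0],[0.17,-0.012,0,0,0,0,0],[0.18,-0.012,0,0,0,0,0],[0.185,-0.012,0,0,0,0,0],[0.19,-0.012,0,0,0,0,0],[0.19,-0.012,0,0,0,0,0]])

```text
t: 8.4
eef_pos: [0.5154, 0.0621, 0.0341]
eef_rot: [[-0.077, 0.997, 0.003], [0.997, 0.077, -0.004], [-0.005, 0.003, -1.0]]
ft_force: [0.9, -8.0, 8.4]
grip_width: 0.0001
```

```bash
cat > w6.py <<'E'
from h import *
import pickle,sys
s=read_state();a=np.array([-np.sin(.08),np.cos(.08)]);b=np.array([a[1],-a[0]]);o=np.array([.6042,-.0073])
d=s["eef_pos"][:2]-o;print(s["t"],"tcp lane",d@b,d@a,s["eef_pos"][2],s["ft_force"])
im=get_image("wrist");save(im,sys.argv[1]);pickle.dump(im,open("w6.pkl","wb"))
for v in (270,276,280): p=unproj(im,400,v,.08);print(v,(p[:2]-o)@a)
E
python3 w6.py w6.png
```

```text
8.4 tcp lane -0.08293262888188632 0.07627777025748243 0.03407892950846826 [ 0.87090381 -7.95082349  8.4417194 ]
270 0.09317418673620396
276 0.09119497554112492
280 0.0898644649641592
```

View pics/w6.png

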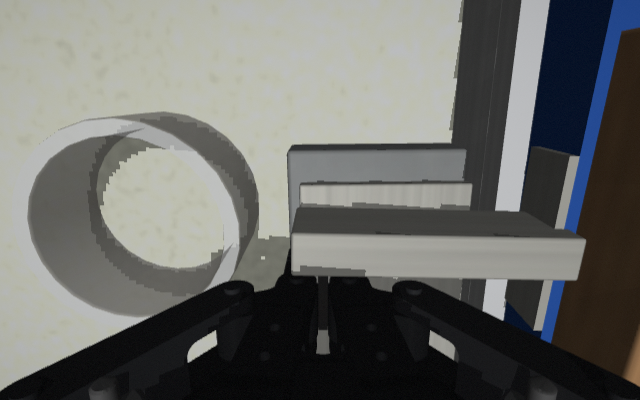

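Call:
play_rows(increments=[[0.005,0,0,0,0,0,0],[0.01,0,0,0,0,0,0],[0.015,0,0,0,0,0,0],[0.018,0,0,0,0,0,0],[0.02,0,0,0,0,0,0],[0.02,0,0,0,0,0,0]])

```text
t: 9.2
eef_pos: [0.5149, 0.0677, 0.0341]
eef_rot: [[-0.077, 0.997, 0.003], [0.997, 0.077, -0.005], [-0.005, 0.003, -1.0]]
ft_force: [1.2, -10.1, 7.8]
grip_width: 0.0001
```

```bash
python3 w6.py w7.png
python3 - <<'E'
from h import *
t=get_image("top");save(t,"t7.png",(240,135,400,255),5)
E
```

```text
9.2 tcp lane -0.08303963860642143 0.08190338663410654 0.0340507469201278 [  1.22995427 -10.06450622   7.75279733]
270 0.09886102014332902
276 0.09688189656031196
280 0.09555142697629178
```

View pics/t7.png

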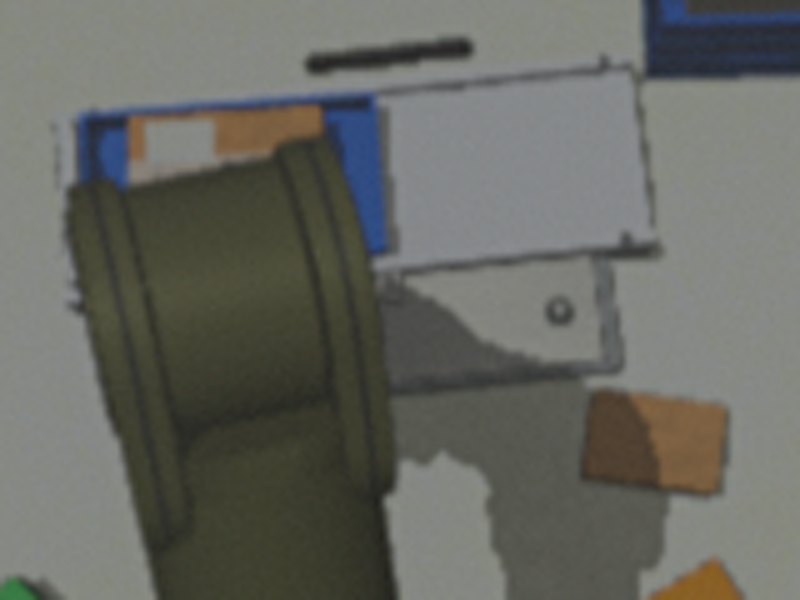

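The tray front looks to be at the stop (crop x≈80), but the force has hardly risen. I'll nudge on to confirm contact.

Call:
play_rows(increments=[[0.004,0,0,0,0,0,0],[0.008,0,0,0,0,0,0],[0.012,0,0,0,0,0,0],[0.012,0,0,0,0,0,0]])

```text
t: 9.8
eef_pos: [0.5147, 0.069, 0.0341]
eef_rot: [[-0.075, 0.997, 0.003], [0.997, 0.075, -0.008], [-0.008, 0.002, -1.0]]
ft_force: [2.4, -12.8, 7.6]
grip_width: 0.0003
```

Call:
play_rows(increments=[[0.005,0,0,0,0,0,0],[0.01,0,0,0,0,0,0],[0.015,0,0,0,0,0,0],[0.015,0,0,0,0,0,0]])

```text
t: 10.3
eef_pos: [0.5146, 0.069, 0.0342]
eef_rot: [[-0.071, 0.997, 0.002], [0.997, 0.071, -0.014], [-0.014, 0.001, -1.0]]
ft_force: [4.1, -20.7, 9.1]
grip_width: -0.0001
```

The tool has stopped: 4.5 mm was commanded, it moved 0 mm, and the push force rose to 21 N. The tray is home, so I'll back off the lug and then lift off.

Call:
play_rows(increments=[[-0.015,0,0,0,0,0,0],[-0.03,0,0,0,0,0,0],[-0.05,0,0,0,0,0,0],[-0.05,0,0,0,0,0,0],[-0.05,0,-0.02,0,0,0,0],[-0.05,0,-0.04,0,0,0,0],[-0.05,0,-0.06,0,0,0,0],[-0.05,0,-0.08,0,0,0,0],[-0.05,0,-0.12,0,0,0,0],[-0.05,0,-0.2,0,0,0,0],[-0.05,0,-0.35,0,0,0,0],[-0.05,0,-0.5,0,0,0,0],[-0.2,-0.2,-0.5,0,0,0,0],[-0.4,-0.3,-0.5,0,0,0,0],[-0.6,-0.3,-0.5,0,0,0,0],[-0.8,-0.3,-0.5,0,0,0,0],[-0.95,-0.3,-0.5,0,0,0,0],[-0.95,-0.3,-0.5,0,0,0,0]])

```text
t: 12.55
eef_pos: [0.444, -0.2176, 0.1828]
eef_rot: [[-0.071, 0.998, -0.001], [0.997, 0.071, -0.003], [-0.003, -0.002, -1.0]]
ft_force: [-0.4, 0.7, -0.8]
grip_width: -0.0003
```

Run:
```python
from h import *
s=read_state();print(s["t"],s["eef_pos"],s["ft_force"])
t=get_image("top");save(t,"t8.png",(240,135,400,255),5)
a=np.array([-np.sin(.08),np.cos(.08)]);b=np.array([a[1],-a[0]]);o=np.array([.6042,-.0073])
def w(x,y,z): 
    p=o+b*x/1e3+a*y/1e3; q=np.array(t["world_to_cam"])@[*p,z/1e3,1];K=np.array(t["camera_matrix"])
    return K[0,0]*q[0]/-q[2]+K[0,2], K[1,1]*-q[1]/-q[2]+K[1,2]
for n,x,y,z in [("plate",-70,-60,52),("plate2",-60,40,52),("nose",-29,0,68),("lug",-65,102,80),("parcel",50,102,92)]:
    u,v=w(x,y,z);print(n,round(u,1),round(v,1),unproj(t,u,v).round(4))
```

```text
12.55 [ 0.44399852 -0.21758453  0.18282295] [-0.36214252  0.73627534 -0.78978814]
plate 337.2 201.7 [ 0.539  -0.0727  0.0533]
plate2 307.1 201.7 [0.5405 0.0276 0.0556]
nose 318.1 190.5 [ 0.576  -0.0095  0.0647]
lug 288.0 203.5 [0.5314 0.0893 0.0792]
parcel 284.8 168.6 [0.6444 0.0978 0.0977]
```

View pics/t8.png

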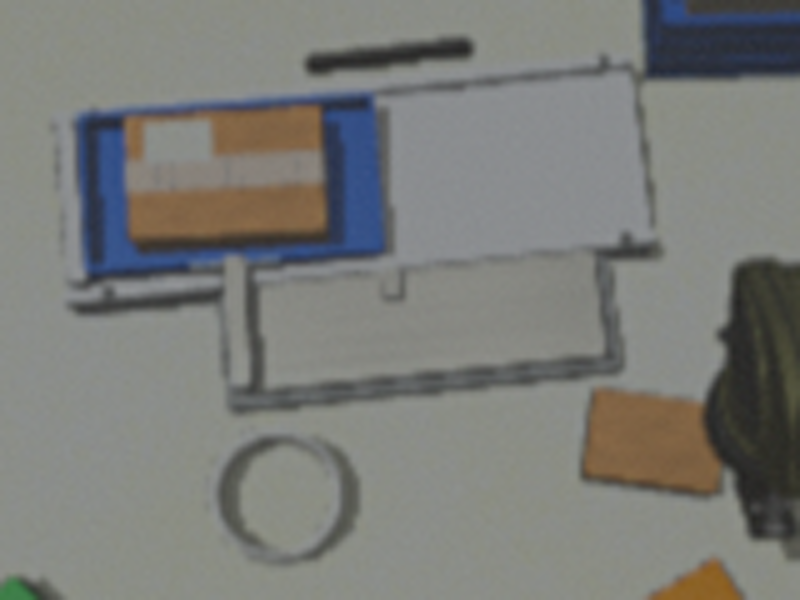

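The tray is flush against the end stop (crop x≈78). The plate reads 53–56 mm and the nose about 65 mm, so the catch is up. The parcel is in the tray, and the tape roll, small carton and marker haven't moved.

```bash
python3 -c "
from bench import *
print(finish_job())"
```

```text
the job is handed in; nothing more can be done
None
```

The tray is home against the end stop and the catch has sprung up again behind the lug. I handed the job in at about 12.6 s.

**What I did:** I pressed the pedal plate down to about 34 mm, about 18 mm of travel. I held it there while pushing the tray by its lug past the nose and on to the stop. On the way I moved the fingers sideways to clear a raised round head that showed above the pressed plate. At the stop the tool no longer moved and the push force rose to about 21 N. I then backed off the lug and lifted away.

**Last checks (top camera):**
- **Tray:** it sits flush against the end stop. The lug top reads 79 mm and should be 80 mm.
- **Catch:** the plate reads 53–56 mm and the nose 65 mm, against 52 and 68 mm when up. These are a few mm off but clearly in the raised position.
- **Parcel:** it is in the tray. Its top reads 98 mm against about 92 mm, and it read 95 mm before the move, so I put the difference down to depth noise.
- **Other things:** the tape roll, small carton and marker are where they were. I didn't check the things outside that close-up again after the move.
- **Arm:** it touches nothing, with wrist forces under 1 N.

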